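# Set out a patient's lens starter set

### The arm

A 6-joint arm with a two-finger parallel gripper is mounted at the origin on a cart in front of the work surface, level with it; the furniture and walls round the work are solid. World frame = base frame: x ahead of the robot, y to its left, z up, the work surface at z = 0. Lengths are in mm, angles in rad, forces in N, time in s.
With the tool pointing down it reaches from about 350 to 875 mm from the base axis. Payload 4.2 kg.
Tool frame: the origin (TCP) lies between the finger pads; the fingertips stand 25 mm ahead of it and the grasp point (between the pads) lies 6 mm ahead of it; z points along the fingers, y is the line along which they close (so a half turn about z gives the same grasp; the last joint's range is limited). The gripper opens to 85 mm and grips with 20 to 120 N. Pads are 22 mm wide; open, the fingers measure 114 mm over their backs; the gripper's body (76 mm by 85 mm) begins 54 mm behind the grasp point. The pads swing forward as they close: fully open they stand 13 mm farther back than shut.
Start: joints at [-0.95, 0.385, 0.008, 0, -1.194, -0.259], TCP at [221.238, -584.511, 256.312] pointing down, gripper open.
Joint ranges: [-3.14, 3.14], [-1.21, 2.06], [-1.07, 1.41], [-3.16, 2.05], [-2.99, -0.16], [-3.1, 3.1]. Speed limits (rad/s): [2.79, 2.79, 3.14, 3.14, 3.14, 3.14].

### API

Orientations are given as a unit quaternion [x, y, z, w].
In Python, from bench import arm gives the robot as it stands.
- The arm moves only by the shell command python3 -m pendant 'ROWS'. ROWS is JSON, a list of rows, each a list of 7 numbers: the shift along the tool's x, y, z in m, then the turn, a rotation vector about the tool's x, y, z in degrees, then the finger opening in m, from 0 to 0.0854. In form: [[x, y, z, wx, wy, wz, fingers], ...]. A call has 1 to 12 rows; each row shifts and turns the commanded pose from where the row before left it, along the tool's axes as they then stand; what a row does not reach is not made up. A row lasts 1/10 s, in which the tool goes at most 50 mm and 8.59 degrees, less where a joint would pass 70% of its speed; a pose out of reach is approached as far as the arm can. A call is refused whole if a number of a shift passes 0.05 or a number of a turn 8.59, either way. A call with a gripper value outside its range is refused whole. The fingers move at their own pace and stop on an object; the grip force is fixed at half the most. Time passes only in rows, so rows that do not move let the fingers close. It gives the time, the measured TCP pose, the force, the opening and the grip force at its end, in the units of the state.
- arm.read_state(): the state, without advancing time (a new reading comes with each control period).
- arm.get_image(name): name is "scene" or "top" or "wrist"; returns a dict with "image" (480x640x3 uint8, red, green, blue), "fx", "fy", "cx", "cy" (pixels), "xyz" and "rotation" of the camera in the world. Camera axes: x right, y down, z forward; pixel columns grow to the right and rows downward; lengths in mm; the calibration is good to about 2 mm. A picture is of the moment at which its call begins. There is no depth.
- arm.job_done(): hands the job in; it is judged then, once.
The state is a dict: "clock": time; "joints": joint angles; "joint_vel": joint speeds; "joint_efforts": joint torques, N m; "position": TCP position; "ee_rot": TCP orientation; "contact_force": force on the tool from outside, world axes, zero at the start; "wrist_torque": the same for the moment, N m; "gripper_width": finger opening in mm; "grasp_force": force on a finger pad.
Only numpy, scipy, OpenCV 4.12 (cv2) and the standard library are available. Lean on these libraries where they do the work, as an engineer would, in place of code of your own. Each camera call takes 0.05 s, during which the arm holds its last target. There are 200 camera calls.

### The job

Set out the starter set for the next patient: stack the navy carton flat inside the rim of the grey tray, the red carton on top of it, and the contact lens case with the blue cap on top of that, caps up, each one centred on the one below with its long side along the long side below. Stand the eye-drop bottle with the blue cap upright inside the white dish. Leave the red-capped lens case and the red-capped bottle where they are.

Things in the scene. Friction and masses are not known exactly. Their poses are not given: they have to be found in the camera images.
- navy_carton: Dark blue closed carton, 110 (its x) x 68 (its y) x 50 mm high, about 70 g, lying flat on the desk; origin at the centre of its underside, z up. Grip it across its 68 mm width (y).
- red_carton: Red and white closed carton, 66 (its x) x 84 (its y) x 75 mm high, about 60 g, standing on the desk; origin at the centre of its underside, z up. Grip it across its 66 mm width (x). Turned so that its y lies along the navy carton's x it fits on the navy carton's top with almost no overhang.
- blue_case: Flat white contact lens case with two round screw caps, one blue and one white; 28 (its x) x 62 (its y) x 16 mm high, about 18 g; base plate 7 mm thick, caps 26 mm across centred at y = -16 and +16 mm; origin at the centre of its underside, z up, caps upward. Grip it across its 28 mm width (x).
- red_case: The same lens case but with one red and one white cap; a bystander that stays where it is.
- blue_drops: White eye-drop bottle with a blue screw cap and blue label, standing upright; round body 25 mm in diameter and 45 mm high, cap 16 mm in diameter above it, 65 mm in all, about 22 g; origin at the centre of its underside, z up.
- red_drops: The same bottle but with a red cap and red label; a bystander that stays where it is.
- tray: Shallow grey rectangular tray fixed to the desk; outside 142 (its x) x 102 (its y) mm, rim 10 mm high and 5 mm thick, floor 4 mm above the desk, so the inside is 132 x 92 mm; origin at its centre at desk height, z up.
- dish: Small round white dish fixed to the desk; 64 mm outside diameter, rim 10 mm high and 4 mm thick, inside 56 mm across, floor 4 mm above the desk; origin at its centre at desk height, z up.
Things that resemble listed ones, but are neither listed nor needed, are in the scene too. What is shaped like the blue_case but black is not meant.

How it is judged:
By the outcome, as a careful person would: the job done as asked, in the order asked, and still so for the second after the job is handed in, with the robot touching nothing.
It also fails if it takes over 93 s, if anything falls off the work surface, if the arm or the gripper's body presses on something with over 40 N, if the wrist force passes 120 N, or if a joint passes its speed limit or range.

## Working session

There is one attempt and no reset: what is moved stays moved. The work goes in short steps, Python scripts to look and compute and a shell command to move; the robot and the scene stay as the last step left them, time stands still between calls to the robot, and variables do not carry over. Pictures are saved under pics/ and viewed, at most 14 in all, crops included, and the job is handed in when it is done.

```bash
ls; mkdir -p pics
python3 - <<'E'
from bench import arm
import cv2
for n in("top","scene"):
    d=arm.get_image(n);cv2.imwrite(f"pics/{n}0.png",d["image"][:,:,::-1]);print(n,d["fx"],d["fy"],d["cx"],d["cy"],d["xyz"],d["rotation"])
s=arm.read_state();print(s)
E
```

```text
pics
top 506.3566214465247 506.3566214465247 316.39472649623025 241.86438988241278 [396.8522642  106.26244096 912.38599851] [-0.70547709  0.70629199 -0.04958064  0.03155081]
scene 529.9324527921086 529.9324527921086 322.68934839138717 242.90180595659183 [-117.14716523  489.91906364  749.42511266] [-0.43889038  0.81204021 -0.33861019  0.18250772]
{'clock': 0.1, 'joints': array([-9.50390752e-01,  3.85460017e-01,  6.75746961e-03, -4.13191319e-04,
       -1.19399057e+00, -2.58603824e-01]), 'joint_vel': array([-0.00149278, -0.00263417,  0.00404573,  0.00058659,  0.00053107,
        0.00072332]), 'joint_efforts': array([-6.35153501e-04, -3.93320203e+01,  1.88930476e+01,  4.19807285e+00,
       -2.62677298e-03,  2.00138982e-05]), 'position': array([ 221.07364635, -584.09099771,  255.34404958]), 'ee_rot': array([-1.79840781e-01,  9.83695256e-01,  9.39969150e-04, -2.29754252e-04]), 'contact_force': array([-0.9472025 , -0.82047287,  0.57052637]), 'wrist_torque': array([ 0.07224903,  0.01144789, -0.01319243]), 'grasp_force': 0.0, 'gripper_width': 85.62474564859043}
```

View pics/top0.png

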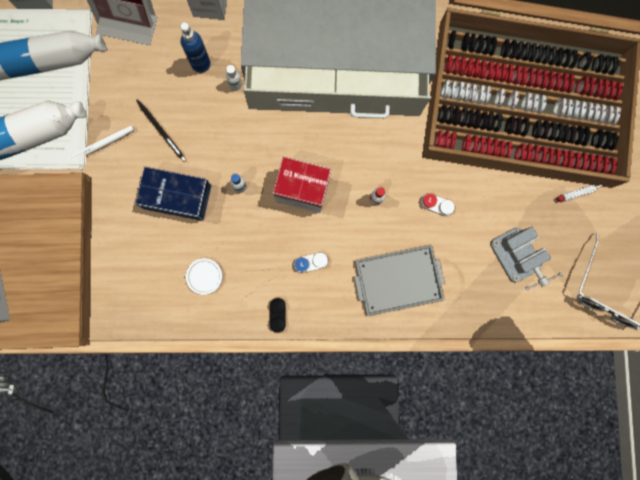

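View pics/scene0.png

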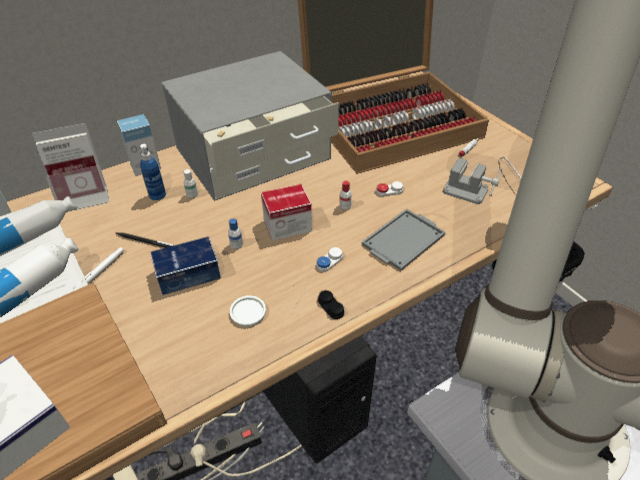

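Candidates in the top image are:
- **Lens cases:** blue/white case (310,262) is the one wanted. The red/white case is at (438,205) and the black one at (277,315).
- **Bottles:** blue-capped drops (237,182) is the one wanted. The red-capped bottle is at (378,196), a white-capped one at (232,76) and a tall blue bottle at (195,48).
- **Cartons:** navy (172,194) and red (302,183). The grey and blue boxes at the back are not meant.
- **Receivers:** tray (398,280) and dish (204,277).

I'll check these choices in one close crop.

Run:
```python
import cv2
i=cv2.imread("pics/top0.png")[150:345,125:460]
i=cv2.resize(i,None,fx=2.38,fy=2.38,interpolation=cv2.INTER_CUBIC);print(i.shape)
cv2.imwrite("pics/crop0.png",i)
```

```text
(464, 797, 3)
```

View pics/crop0.png

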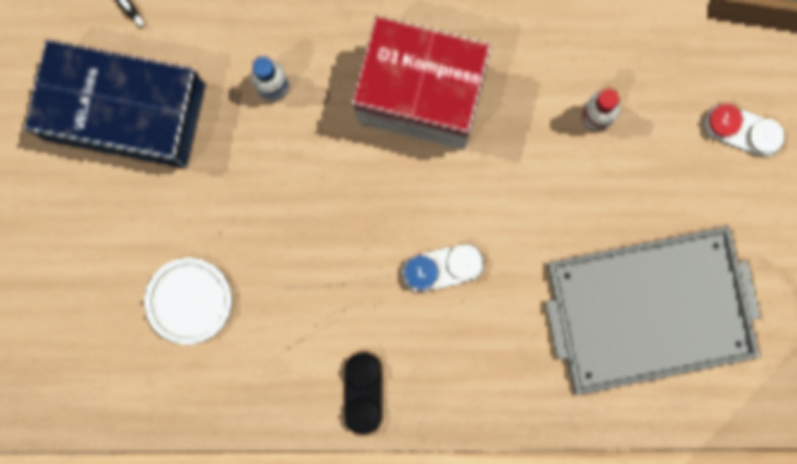

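The crop confirms the choices: the blue/white case with caps at crop (421,272) and (465,262), and the blue-capped bottle with its cap at (263,68). The navy and red carton tops, the tray rim and the dish at (189,301) are all clear. Next I'll fit poses with the known sizes.

```bash
cat > h.py <<'E'
import numpy as np
from scipy.spatial.transform import Rotation as R
from scipy.optimize import least_squares
TOP=dict(fx=506.3566,fy=506.3566,cx=316.3947,cy=241.8644,xyz=np.array([396.8522642,106.26244096,912.38599851]),rotation=[-0.70547709,0.70629199,-0.04958064,0.03155081])
def rot(r):
    r=np.asarray(r,float); return R.from_quat(r) if r.size==4 else R.from_matrix(r)
def proj(P,d):
    c=rot(d["rotation"]).inv().apply(np.asarray(P,float)-d["xyz"]); return np.c_[d["fx"]*c[:,0]/c[:,2]+d["cx"],d["fy"]*c[:,1]/c[:,2]+d["cy"]]
def at(px,z,d):
    px=np.atleast_2d(px).astype(float); r=rot(d["rotation"]).apply(np.c_[(px[:,0]-d["cx"])/d["fx"],(px[:,1]-d["cy"])/d["fy"],np.ones(len(px))])
    return d["xyz"]+r*((z-d["xyz"][2])/r[:,2])[:,None]
def fit(px,sx,sy,z,d):
    "corners in ring order; x,y,yaw of the sx x sy rectangle at height z; best of the assignments"
    px=np.asarray(px,float);W=at(px,z,d)[:,:2];best=None
    for q in ([[1,1],[-1,1],[-1,-1],[1,-1]],[[1,-1],[-1,-1],[-1,1],[1,1]]):
        for k in range(2):
            M=np.roll(np.array(q)*[sx/2,sy/2],k,0)
            f=lambda p:(M@np.array([[np.cos(p[2]),np.sin(p[2])],[-np.sin(p[2]),np.cos(p[2])]])+p[:2]-W).ravel()
            for y0 in(-1.5,0,1.5):
                s=least_squares(f,[*W.mean(0),y0])
                if best is None or s.cost<best.cost:best=s
    return best.x,np.abs(best.fun).max()
E
python3 - <<'E'
from h import *
c=lambda *p:(np.array(p)+.5)/2.38-.5+[125,150]
for n,q,a in(("navy",c((45,41),(197,70),(180,158),(29,131)),(110,68,50)),("red",c((376,17),(489,42),(470,132),(356,100)),(66,84,75)),("tray",c((548,264),(729,228),(758,355),(576,393)),(142,102,10))):
    p,e=fit(q,*a,TOP);W=at(q,a[2],TOP)[:,:2];print(n,p.round(3),np.degrees(p[2]).round(1),"err",e.round(1),"sides",np.linalg.norm(W-np.roll(W,1,0),axis=1).round(1))
w=at(c((421,272),(465,262)),16,TOP);print("case",w.round(1),w.mean(0),np.linalg.norm(w[0]-w[1]),np.degrees(np.arctan2(*(w[1]-w[0])[1::-1])))
print("drops",at(c((263,66)),65,TOP),at(c((189,301)),10,TOP))
E
```

```text
navy [583.282 332.434   1.396] 80.0 err 2.0 sides [ 67.  112.3  65.7 110.3]
red [ 5.98184e+02  1.08181e+02 -2.36000e-01] -13.5 err 2.3 sides [61.8 82.4 66.5 83.6]
tray [432.78  -64.518   1.769] 101.4 err 2.4 sides [ 98.2 140.4  97.6 139.9]
case [[460.7 109.6  16. ]
 [468.2  76.8  16. ]] [464.45511716  93.15470238  16.        ] 33.64243620322208 -77.21272433210311
drops [[604.97963389 222.5056384   65.        ]] [[439.6893611 282.0921229  10.       ]]
```

```bash
cat >> h.py <<'E'
def go(x,y,z,psi):
    "tool-frame shift (after turning) and turn about tool z, from the measured pose to a downward pose with tool y along psi deg (mod 180)"
    from bench import arm
    s=arm.read_state();r=R.from_quat(s["ee_rot"]);a=r.as_matrix();p0=np.degrees(np.arctan2(a[1,1],a[0,1]))
    t=(psi-p0+90)%180-90;b=np.radians(p0+t);M=np.array([[np.cos(b+np.pi/2),np.sin(b+np.pi/2),0],[np.cos(b),np.sin(b),0],[0,0,-1]])
    print("t%.2f"%s["clock"],"pos",s["position"].round(1),"psi %.1f"%p0,"tilt",np.degrees(np.arccos(-a[2,2])).round(2),"w %.1f F"%s["gripper_width"],s["contact_force"].round(1),"j6 %.2f"%s["joints"][5])
    print("turn z %.2f"%-t,"shift",(M@(np.array([x,y,z])-s["position"])/1000).round(4))
E
python3 -m pendant '[[0,0,0,0,0,-8.47,0.085],[0,0,0,0,0,-8.47,0.085],[0,0,0,0,0,-8.47,0.085],[0,0,0,0,0,-8.47,0.085],[0,0,0,0,0,-8.47,0.085],[0,0,0,0,0,-8.47,0.085],[0,0,0,0,0,-8.47,0.085],[-0.045,-0.009,0,0,0,0,0.085],[-0.045,-0.009,0,0,0,0,0.085],[-0.045,-0.009,0,0,0,0,0.085],[-0.045,-0.009,0,0,0,0,0.085],[-0.045,-0.009,0,0,0,0,0.085]]'
python3 -c "
from h import *
go(583,332,256,170)"
```

```text
clock: 1.3
position: [304.6, -368.9, 255.9]
ee_rot: [-0.643, 0.766, 0.0, -0.0]
contact_force: [1.2, -0.3, 0.8]
gripper_width: 85.1
grasp_force: 0.0
t1.30 pos [ 304.6 -368.9  255.9] psi 170.0 tilt 0.04 w 85.1 F [ 1.2 -0.3  0.8] j6 0.37
turn z -0.01 shift [-7.386e-01 -1.524e-01 -1.000e-04]
```

```bash
python3 -m pendant '[[-0.046,-0.0095,0,0,0,0,0.085],[-0.046,-0.0095,0,0,0,0,0.085],[-0.046,-0.0095,0,0,0,0,0.085],[-0.046,-0.0095,0,0,0,0,0.085],[-0.046,-0.0095,0,0,0,0,0.085],[-0.046,-0.0095,0,0,0,0,0.085],[-0.046,-0.0095,0,0,0,0,0.085],[-0.046,-0.0095,0,0,0,0,0.085],[-0.046,-0.0095,0,0,0,0,0.085],[-0.046,-0.0095,0,0,0,0,0.085],[-0.046,-0.0095,0,0,0,0,0.085],[-0.046,-0.0095,0,0,0,0,0.085]]' >/dev/null
python3 -m pendant '[[-0.046,-0.0095,0,0,0,0,0.085],[-0.046,-0.0095,0,0,0,0,0.085],[-0.046,-0.0095,0,0,0,0,0.085],[-0.02,-0.004,0,0,0,0,0.085],[0,0,0,0,0,0,0.085]]' >/dev/null
python3 -c "
from h import *
from bench import arm
import cv2
go(583,332,256,170)
d=arm.get_image('wrist');cv2.imwrite('pics/w1.png',d['image'][:,:,::-1]);print({k:d[k] for k in d if k!='image'})
np.save('w1.npy',{k:d[k] for k in d if k!='image'},allow_pickle=True)
"
```

```text
t3.00 pos [572.2 305.8 254.3] psi 170.2 tilt 0.12 w 85.4 F [-0.4 -1.5  0.1] j6 -0.91
turn z 0.16 shift [-0.0277 -0.0061 -0.0017]
{'fx': 419.2765083826455, 'fy': 419.2765083826455, 'cx': 322.33761529661444, 'cy': 240.14023167370513, 'xyz': array([558.39035547, 230.28969431, 372.11818647]), 'rotation': array([0.08434465, 0.98503183, 0.14988672, 0.01150002])}
```

View pics/w1.png

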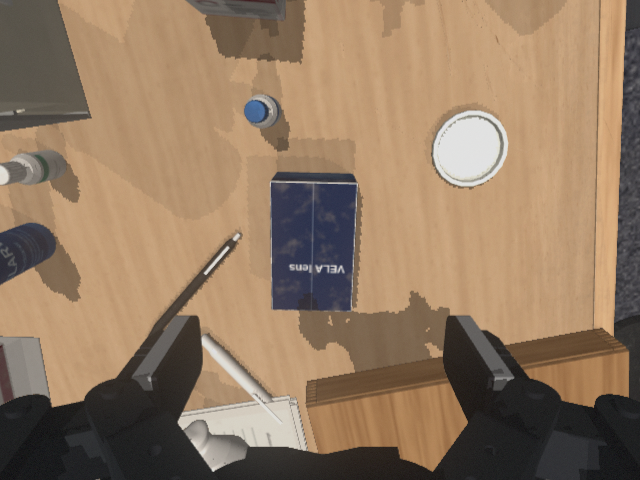

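The wrist view shows the navy carton's top face with corners at (270,181), (356,183), (353,311) and (271,310). The blue cap is at (257,110) and the dish rim is centred near (470,149).

```bash
python3 -c "
from h import *
d=np.load('w1.npy',allow_pickle=True).item()
q=np.array([(270,181),(356,183),(353,311),(271,310)])
p,e=fit(q,110,68,50,d);W=at(q,50,d)[:,:2];print(p.round(1),np.degrees(p[2]),e,np.linalg.norm(W-np.roll(W,1,0),axis=1))
print(at((257,110),65,d),at((470,149),10,d))
go(p[0],p[1],41,np.degrees(p[2])+90)
"
```

```text
[583.7 335.6  -1.8] -100.66852598753461 0.9815801749323327 [109.84259895  66.33642141 109.24827884  69.60814989]
[[602.6664071  222.92615241  65.        ]] [[439.45685629 283.11156508  10.        ]]
t3.05 pos [571.6 304.2 254.7] psi 170.1 tilt 0.15 w 84.7 F [ 0.3 -0.6 -0.8] j6 -0.91
turn z 0.76 shift [-0.0331 -0.0061  0.2137]
```

```bash
python3 -m pendant '[[-0.016,-0.003,0,0,0,0.7,0.085],[-0.016,-0.003,0,0,0,0,0.085],[0,0,0.04,0,0,0,0.085],[0,0,0.04,0,0,0,0.085],[0,0,0.04,0,0,0,0.085],[0,0,0.03,0,0,0,0.085],[0,0,0,0,0,0,0.085]]' >/dev/null
python3 -c "
from h import *
go(583.5,334.5,41,169.5)"
```

```text
t3.75 pos [580.6 330.1 101.3] psi 169.2 tilt 0.65 w 85.0 F [-0.1 -0.5 -0.2] j6 -0.95
turn z -0.30 shift [-0.0048 -0.0021  0.0603]
```

```bash
python3 -m pendant '[[-0.003,-0.001,0.03,0,0,0,0.085],[0,0,0.03,0,0,0,0.085],[0,0,0,0,0,0,0.085],[0,0,0,0,0,0,0.06],[0,0,0,0,0,0,0.06],[0,0,0,0,0,0,0.06],[0,0,0,0,0,0,0.06],[0,0,0,0,0,0,0.06]]'
python3 -c "
from h import *
go(583.5,334.5,41,169.5)"
```

```text
clock: 4.55
position: [586.4, 337.2, 49.5]
ee_rot: [-0.638, 0.77, -0.0, 0.002]
contact_force: [-0.1, -0.4, 7.6]
gripper_width: 66.7
grasp_force: 71.0
t4.55 pos [586.4 337.2  49.5] psi 169.3 tilt 0.27 w 66.7 F [-0.1 -0.4  7.6] j6 -0.95
turn z -0.15 shift [0.0032 0.0024 0.0085]
```

```bash
python3 -m pendant '[[0,0,0,0,0,0,0.06],[0,0,-0.02,0,0,0,0.06],[0,0,-0.02,0,0,0,0.06],[0,0,-0.02,0,0,0,0.06],[0,0,0,0,0,0,0.06],[0,0,0,0,0,0,0.06]]'
python3 -c "
from h import *
from bench import arm
import cv2
go(583.5,334.5,41,169.5)
d=arm.get_image('wrist');cv2.imwrite('pics/w2.png',d['image'][:,:,::-1])
np.save('w2.npy',{k:d[k] for k in d if k!='image'},allow_pickle=True)
"
```

```text
clock: 5.15
position: [584.9, 336.3, 106.6]
ee_rot: [-0.638, 0.77, 0.0, 0.0]
contact_force: [0.5, -0.3, -1.1]
gripper_width: 66.9
grasp_force: 70.2
t5.15 pos [584.9 336.3 106.6] psi 169.3 tilt 0.05 w 66.9 F [ 0.5 -0.3 -1.1] j6 -0.95
turn z -0.20 shift [0.002  0.001  0.0656]
```

View pics/w2.png

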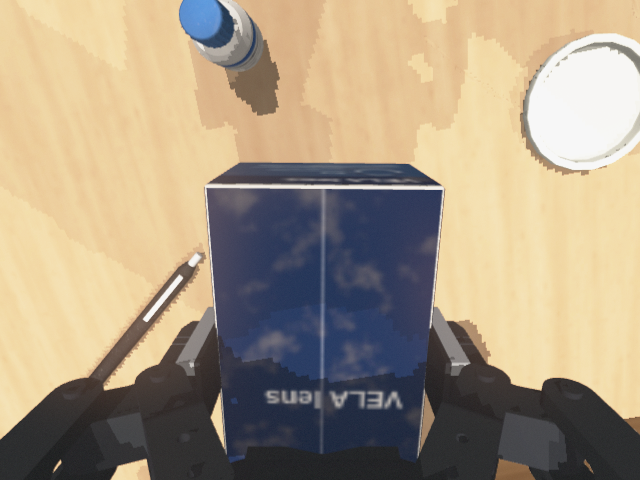

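The navy carton is held: the near top edge runs from (207,185) to (443,187), square to the fingers. I'll measure where it sits in the hand, and the distance to the tray.

```bash
python3 -c "
from h import *
d=np.load('w2.npy',allow_pickle=True).item()
from scipy.optimize import brentq
q=[(207,185.5),(443,187)]
f=lambda z:np.linalg.norm(np.subtract(*at(q,z,d)))-68
z=brentq(f,20,200);w=at(q,z,d);a=np.radians(79.3);m=w.mean(0)
print(z,m, 'centre if near edge faces -x_navy:',m[:2]+55*np.array([np.cos(a),np.sin(a)]),np.degrees(np.arctan2(*(w[1]-w[0])[1::-1])))
go(432.8,-64.5,106,101.4+90)
print(np.load('w1.npy',allow_pickle=True).item()['xyz'])
"
```

```text
104.41523542106299 [572.76603542 281.9758706  104.41523542] centre if near edge faces -x_navy: [582.97769927 336.01957441] 168.99770686643768
t5.20 pos [584.5 335.9 105.6] psi 169.3 tilt 0.08 w 66.7 F [-0.3 -0.8 -0.8] j6 -0.95
turn z -22.10 shift [ 0.3626  0.2278 -0.0004]
[558.39035547 230.28969431 372.11818647]
```

```bash
python3 -m pendant '[[0,0,-0.048,0,0,-7.37,0.06],[0,0,-0.048,0,0,-7.37,0.06],[0,0,-0.048,0,0,-7.36,0.06],[0.0304,0.0325,0,0,0,0,0.06],[0.0304,0.0325,0,0,0,0,0.06],[0.0304,0.0325,0,0,0,0,0.06],[0.0304,0.0325,0,0,0,0,0.06],[0.0304,0.0325,0,0,0,0,0.06],[0.0304,0.0325,0,0,0,0,0.06],[0.0304,0.0325,0,0,0,0,0.06],[0,0,0,0,0,0,0.06],[0,0,0,0,0,0,0.06]]'
python3 -c "
from h import *
from bench import arm
import cv2
go(432.8,-64.5,250,101.4+90)
d=arm.get_image('wrist');cv2.imwrite('pics/w3.png',d['image'][:,:,::-1])
np.save('w3.npy',{k:d[k] for k in d if k!='image'},allow_pickle=True)
"
```

```text
clock: 6.4
position: [403.5, 81.9, 249.9]
ee_rot: [0.774, -0.634, -0.0, 0.0]
contact_force: [0.3, 0.0, -0.5]
gripper_width: 66.7
grasp_force: 70.2
t6.40 pos [403.5  81.9 249.9] psi -168.6 tilt 0.03 w 66.7 F [ 0.3  0.  -0.5] j6 -0.40
turn z -0.04 shift [ 1.493e-01  2.000e-04 -1.000e-04]
```

View pics/w3.png

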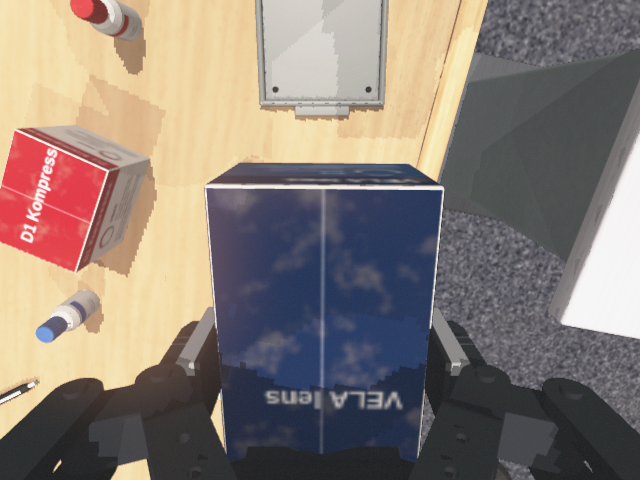

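The tray's near rim is at row 104–105, from column 260 to 384. Its sides run up to about (257,0) and (388,0), square to the carried carton.

```bash
python3 -c "
from h import *
d=np.load('w3.npy',allow_pickle=True).item()
w=at([(260,104.5),(384.5,105),(257,0),(388,0)],10,d);print(w.round(1))
print('width',np.linalg.norm(w[1]-w[0]),'yaws',[np.degrees(np.arctan2(*(b-a)[1::-1])).round(1) for a,b in((w[0],w[1]),(w[0],w[2]),(w[1],w[3]))])
u=(w[2]-w[0]+w[3]-w[1])[:2];u/=np.linalg.norm(u);print('centre',w[:2].mean(0)[:2]+71*u)
"
```

```text
[[467.3  13.3  10. ]
 [368.2  -6.3  10. ]
 [481.2 -60.7  10. ]
 [383.9 -80.5  10. ]]
width 101.07000263497098 yaws [np.float64(-168.8), np.float64(-79.4), np.float64(-78.0)]
centre [431.68924891 -66.12817923]
```

```bash
python3 -m pendant '[[0.0375,0,0,0,0,0,0.06],[0.0375,0,0,0,0,0,0.06],[0.0375,0,0,0,0,0,0.06],[0.0375,0.001,0,0,0,0,0.06],[0,0,0.044,0,0,0,0.06],[0,0,0.044,0,0,0,0.06],[0,0,0.044,0,0,0,0.06],[0,0,0.044,0,0,0,0.06],[0,0,0,0,0,0,0.06],[0,0,0,0,0,0,0.06]]'
python3 -c "
from h import *
go(432.2,-65.5,54,101.3+90)
"
```

```text
clock: 7.45
position: [433.8, -64.2, 74.0]
ee_rot: [0.774, -0.633, -0.0, 0.001]
contact_force: [0.7, -0.3, 0.6]
gripper_width: 66.7
grasp_force: 70.0
t7.45 pos [433.8 -64.2  74. ] psi -168.5 tilt 0.13 w 66.7 F [ 0.7 -0.3  0.6] j6 -0.03
turn z 0.20 shift [0.001  0.0019 0.02  ]
```

```bash
python3 -m pendant '[[0.001,0.001,0.008,0,0,0,0.06],[0,0,0.006,0,0,0,0.06],[0,0,0.002,0,0,0,0.06],[0,0,0,0,0,0,0.06]]'
python3 -m pendant '[[0,0,0.002,0,0,0,0.06],[0,0,0,0,0,0,0.06]]'
```

```text
clock: 7.85
position: [432.4, -65.7, 58.9]
ee_rot: [0.774, -0.633, 0.0, -0.001]
contact_force: [0.5, 0.4, -0.9]
gripper_width: 66.8
grasp_force: 70.0
clock: 8.05
position: [432.2, -65.7, 56.5]
ee_rot: [0.774, -0.633, 0.0, -0.0]
contact_force: [0.1, -0.4, -0.6]
gripper_width: 67.1
grasp_force: 70.0
```

```bash
python3 -m pendant '[[0,0,0.002,0,0,0,0.06],[0,0,0,0,0,0,0.06]]'
python3 -m pendant '[[0,0,0.001,0,0,0,0.06],[0,0,0,0,0,0,0.06]]'
```

```text
clock: 8.25
position: [432.0, -65.7, 54.2]
ee_rot: [0.774, -0.633, -0.0, 0.0]
contact_force: [-0.6, 0.4, -0.9]
gripper_width: 67.0
grasp_force: 70.0
clock: 8.45
position: [432.2, -65.8, 53.5]
ee_rot: [0.774, -0.633, 0.0, 0.0]
contact_force: [-0.5, -0.4, 2.0]
gripper_width: 66.9
grasp_force: 70.3
```

```bash
python3 -m pendant '[[0,0,0,0,0,0,0.085],[0,0,0,0,0,0,0.085],[0,0,0,0,0,0,0.085],[0,0,0,0,0,0,0.085],[0,0,-0.02,0,0,0,0.085],[0,0,-0.04,0,0,0,0.085],[0,0,-0.045,0,0,0,0.085],[0,0,-0.045,0,0,0,0.085],[0,0,-0.045,0,0,0,0.085],[-0.04,0,0,0,0,0,0.085],[-0.04,0,0,0,0,0,0.085],[0,0,0,0,0,0,0.085]]'
python3 -c "
from h import *
from bench import arm
import cv2
go(598,108,250,-13.5)
d=arm.get_image('wrist');cv2.imwrite('pics/w4.png',d['image'][:,:,::-1])
np.save('w4.npy',{k:d[k] for k in d if k!='image'},allow_pickle=True)
"
```

```text
clock: 9.65
position: [415.7, 15.3, 248.9]
ee_rot: [0.775, -0.631, 0.0, -0.001]
contact_force: [0.6, -0.4, -0.7]
gripper_width: 85.1
grasp_force: 0.0
t9.65 pos [415.7  15.3 248.9] psi -168.3 tilt 0.12 w 85.1 F [ 0.6 -0.4 -0.7] j6 -0.23
turn z 25.19 shift [-0.1327 -0.1556 -0.0011]
```

View pics/w4.png

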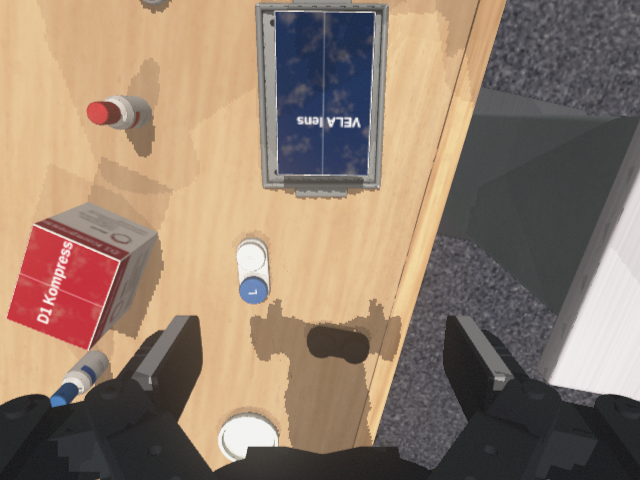

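The navy carton sits inside the rim, its top running from (275,10) to (370,177) in a tray spanning (258,6) to (380,188). The red top has corners (36,225), (127,261), (89,349) and (8,318). The case caps are at white (251,254) and blue (253,290).

```bash
python3 -c "
from h import *
d=np.load('w4.npy',allow_pickle=True).item()
for n,q,a in(('navy',[(275,10),(376,11),(370,177),(277,175)],(110,68,54)),('tray',[(257,5),(388,5),(380.5,188),(263,188)],(142,102,10)),('red',[(36,225),(127,261),(89,349),(8,318)],(66,84,75))):
    p,e=fit(q,*a,d);W=at(q,a[2],d)[:,:2];print(n,p.round(1),np.degrees(p[2]),e.round(1),np.linalg.norm(W-np.roll(W,1,0),axis=1).round(1))
w=at([(251,254),(253,290)],16,d);print(w.round(1),w.mean(0),np.linalg.norm(w[0]-w[1]),np.degrees(np.arctan2(*(w[1]-w[0])[1::-1])))
go(598,108,250,-13.5)
"
```

```text
navy [430.2 -67.1  -1.4] -78.9379462915106 0.8 [109.9  67.3 110.8  69.4]
tray [431.4 -64.5  -1.4] -78.40448635380953 1.7 [139.9  99.3 139.9 100.8]
red [ 5.943e+02  1.084e+02 -3.000e-01] -14.642000445167808 1.9 [83.3 67.6 84.8 64.3]
[[467.   73.5  16. ]
 [459.9 107.5  16. ]] [463.43057974  90.52318536  16.        ] 34.725714448406954 101.84453006601179
t9.70 pos [415.9  14.1 248.6] psi -168.4 tilt 0.05 w 85.2 F [ 0.4 -0.9 -0.2] j6 -0.22
turn z 25.14 shift [-0.1338 -0.1552 -0.0014]
```

```bash
python3 -m pendant '[[0,0,0,0,0,8.5,0.085],[0,0,0,0,0,8.5,0.085],[0,0,0,0,0,8.5,0.085],[-0.034,-0.039,0,0,0,0,0.085],[-0.034,-0.039,0,0,0,0,0.085],[-0.034,-0.039,0,0,0,0,0.085],[-0.03,-0.035,0,0,0,0,0.085],[0,0,0,0,0,0,0.085],[0,0,0,0,0,0,0.085]]'
python3 -c "
from h import *
from bench import arm
import cv2
go(596,108.3,46,-14.3)
d=arm.get_image('wrist');cv2.imwrite('pics/w5.png',d['image'][:,:,::-1])
np.save('w5.npy',{k:d[k] for k in d if k!='image'},allow_pickle=True)
"
```

```text
clock: 10.6
position: [591.5, 100.6, 246.3]
ee_rot: [-0.615, 0.789, 0.001, -0.002]
contact_force: [-0.6, -0.2, 0.1]
gripper_width: 85.1
grasp_force: 0.0
t10.60 pos [591.5 100.6 246.3] psi 165.9 tilt 0.21 w 85.1 F [-0.6 -0.2  0.1] j6 -0.68
turn z 0.15 shift [-0.0086 -0.0025  0.2003]
```

View pics/w5.png

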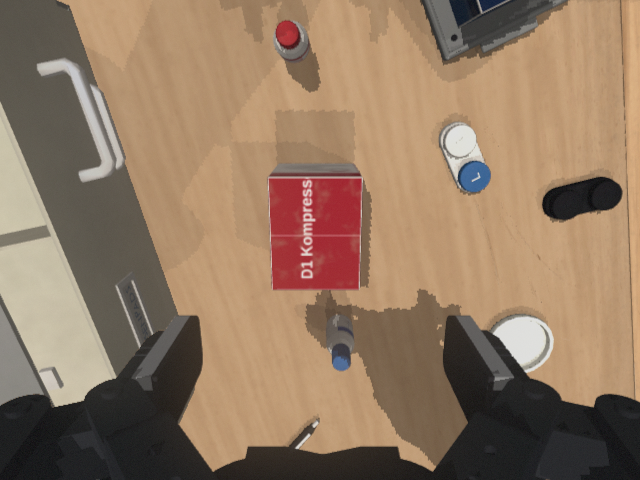

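The red carton's top face has corners (268,178), (362,178), (360,290) and (273,290). The drawer handle at (125,165) is about 100 mm away, so the fingers have room.

```bash
python3 -c "
from h import *
d=np.load('w5.npy',allow_pickle=True).item()
q=[(268.5,178),(362,178),(360,290),(273,290)]
p,e=fit(q,66,84,75,d);W=at(q,75,d)[:,:2];print(p.round(1),np.degrees(p[2]),e.round(1),np.linalg.norm(W-np.roll(W,1,0),axis=1).round(1))
go(p[0],p[1],46,np.degrees(p[2]))
w=at([(459,139),(475,176)],16,d);print(w.round(1),w.mean(0),np.degrees(np.arctan2(*(w[1]-w[0])[1::-1])))
print(at((341,360),65,d))
"
```

```text
[ 5.968e+02  1.098e+02 -2.000e-01] -13.877647247119445 0.8 [84.  64.6 84.1 65.2]
t10.65 pos [590.8 100.3 247.1] psi 165.9 tilt 0.16 w 84.6 F [-0.3  0.6  0.7] j6 -0.68
turn z -0.27 shift [-0.0107 -0.0035  0.2011]
[[469.   75.4  16. ]
 [460.6 108.4  16. ]] [464.78724107  91.90368847  16.        ] 104.35084046485737
[[603.89138125 220.33644547  65.        ]]
```

```bash
python3 -m pendant '[[-0.009,-0.003,0.02,0,0,0,0.085],[0,0,0.04,0,0,0,0.085],[0,0,0.04,0,0,0,0.085],[0,0,0.02,0,0,0,0.085],[0,0,0,0,0,0,0.085],[0,0,0,0,0,0,0.085]]'
python3 -c "
from h import *
go(596.8,109.5,46,-14)"
```

```text
clock: 11.25
position: [596.3, 108.8, 129.7]
ee_rot: [-0.615, 0.788, -0.0, 0.001]
contact_force: [1.0, 0.5, 0.7]
gripper_width: 85.0
grasp_force: 0.0
t11.25 pos [596.3 108.8 129.7] psi 165.9 tilt 0.08 w 85.0 F [1.  0.5 0.7] j6 -0.69
turn z -0.08 shift [-0.0008 -0.0003  0.0837]
```

```bash
python3 -m pendant '[[0,0,0.04,0,0,0,0.085],[0,0,0.03,0,0,0,0.085],[0,0,0.013,0,0,0,0.085],[0,0,0,0,0,0,0.085],[0,0,0,0,0,0,0.055],[0,0,0,0,0,0,0.055],[0,0,0,0,0,0,0.055],[0,0,0,0,0,0,0.055],[0,0,0,0,0,0,0.055],[0,0,0,0,0,0,0.055]]'
python3 -m pendant '[[0,0,-0.02,0,0,0,0.055],[0,0,-0.04,0,0,0,0.055],[0,0,-0.045,0,0,0,0.055],[0,0,-0.045,0,0,0,0.055],[0,0,-0.045,0,0,0,0.055],[0,0,0,0,0,0,0.055],[0,0,0,0,0,0,0.055]]'
python3 -c "
from h import *
from bench import arm
import cv2
go(430.9,-66.3,240,191.2)
d=arm.get_image('wrist');cv2.imwrite('pics/w6.png',d['image'][:,:,::-1])
np.save('w6.npy',{k:d[k] for k in d if k!='image'},allow_pickle=True)
"
```

```text
clock: 12.25
position: [598.1, 110.1, 47.9]
ee_rot: [-0.615, 0.788, -0.001, 0.002]
contact_force: [0.7, 1.0, 6.4]
gripper_width: 65.6
grasp_force: 66.7
clock: 12.95
position: [596.2, 109.6, 242.0]
ee_rot: [-0.615, 0.789, -0.0, 0.002]
contact_force: [-1.0, -0.0, -2.0]
gripper_width: 65.2
grasp_force: 66.6
t12.95 pos [596.2 109.6 242. ] psi 165.9 tilt 0.2 w 65.2 F [-1. -0. -2.] j6 -0.69
turn z -25.30 shift [0.1404 0.1963 0.002 ]
```

View pics/w6.png

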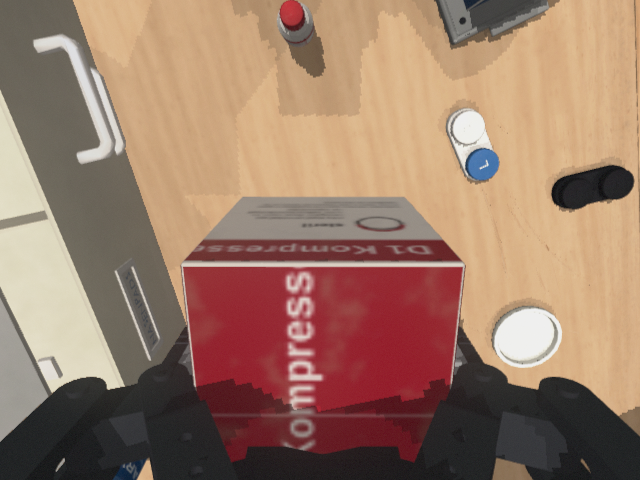

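The red carton is held, with its near top edge from (184,266) to (464,265). I'll measure its place in the hand.

```bash
python3 -c "
from h import *
from scipy.optimize import brentq
d=np.load('w6.npy',allow_pickle=True).item()
q=[(184,266),(464.5,265)]
z=brentq(lambda z:np.linalg.norm(np.subtract(*at(q,z,d)))-66,100,330);w=at(q,z,d);m=w.mean(0)
a=np.radians(165.9);tx=np.array([np.cos(a+np.pi/2),np.sin(a+np.pi/2)]);ty=np.array([np.cos(a),np.sin(a)])
c=m[:2]-42*tx;o=c-[596.2,109.6];print(z,m,c,'offset tool x,y',o@tx,o@ty,'ang',np.degrees(np.arctan2(*(w[1]-w[0])[1::-1])))
"
```

```text
267.20652338115485 [584.62999641  69.31213134 267.20652338] [594.8618269  110.04675598] offset tool x,y -0.10729707050827023 1.4066931003438368 ang 166.2181409357782
```

```bash
python3 -m pendant '[[0,0,0,0,0,-8.43,0.055],[0,0,0,0,0,-8.43,0.055],[0,0,0,0,0,-8.43,0.055],[0.0234,0.0325,0,0,0,0,0.055],[0.0234,0.0325,0,0,0,0,0.055],[0.0234,0.0325,0,0,0,0,0.055],[0.0234,0.0325,0,0,0,0,0.055],[0.0234,0.0325,0,0,0,0,0.055],[0.0234,0.0325,0,0,0,0,0.055],[0,0,0.04,0,0,0,0.055],[0,0,0.04,0,0,0,0.055],[0,0,0.03,0,0,0,0.055]]'
python3 -m pendant '[[0,0,0,0,0,0,0.055],[0,0,0,0,0,0,0.055],[0,0,0,0,0,0,0.055]]'
python3 -c "
from h import *
go(432.1,-65.8,104,191.3)"
```

```text
clock: 14.2
position: [429.7, -66.9, 127.3]
ee_rot: [0.772, -0.635, -0.002, 0.002]
contact_force: [-0.4, 0.8, -0.2]
gripper_width: 65.7
grasp_force: 66.8
clock: 14.5
position: [433.3, -66.1, 131.4]
ee_rot: [0.773, -0.634, 0.001, -0.001]
contact_force: [0.3, 0.3, -0.2]
gripper_width: 65.2
grasp_force: 66.9
t14.50 pos [433.3 -66.1 131.4] psi -168.8 tilt 0.12 w 65.2 F [ 0.3  0.3 -0.2] j6 -0.03
turn z -0.06 shift [-0.0005  0.0012  0.0274]
```

```bash
python3 -m pendant '[[0,0.001,0.015,0,0,0,0.055],[0,0,0.008,0,0,0,0.055],[0,0,0,0,0,0,0.055]]'
python3 -m pendant '[[0,0,0.002,0,0,0,0.055],[0,0,0,0,0,0,0.055]]'
python3 -m pendant '[[0,0,0.001,0,0,0,0.055],[0,0,0,0,0,0,0.055]]'
```

```text
clock: 14.8
position: [431.2, -66.4, 107.3]
ee_rot: [0.773, -0.635, -0.0, 0.0]
contact_force: [0.1, -0.3, -0.8]
gripper_width: 65.2
grasp_force: 66.9
clock: 15.0
position: [431.7, -66.4, 105.8]
ee_rot: [0.773, -0.635, 0.0, -0.0]
contact_force: [0.1, 0.4, 0.5]
gripper_width: 65.5
grasp_force: 66.9
clock: 15.2
position: [431.5, -66.4, 104.5]
ee_rot: [0.773, -0.635, 0.0, -0.0]
contact_force: [0.4, -0.1, -1.4]
gripper_width: 65.6
grasp_force: 66.9
```

```bash
python3 -m pendant '[[0,0,0.001,0,0,0,0.055],[0,0,0,0,0,0,0.055]]'
python3 -m pendant '[[0,0,0.001,0,0,0,0.055],[0,0,0,0,0,0,0.055]]'
```

```text
clock: 15.4
position: [431.3, -66.4, 103.3]
ee_rot: [0.773, -0.635, -0.0, 0.0]
contact_force: [-0.1, -1.0, -1.8]
gripper_width: 65.4
grasp_force: 66.9
clock: 15.6
position: [431.3, -66.4, 102.2]
ee_rot: [0.773, -0.635, -0.0, 0.0]
contact_force: [-0.0, 0.2, -1.4]
gripper_width: 65.5
grasp_force: 66.9
```

```bash
python3 -m pendant '[[0,0,0.0007,0,0,0,0.055],[0,0,0,0,0,0,0.055]]'
python3 -m pendant '[[0,0,0.0007,0,0,0,0.055],[0,0,0,0,0,0,0.055]]'
```

```text
clock: 15.8
position: [431.5, -66.5, 101.9]
ee_rot: [0.773, -0.635, 0.0, -0.0]
contact_force: [-1.4, -0.0, 2.6]
gripper_width: 65.6
grasp_force: 67.4
clock: 16.0
position: [431.5, -66.5, 101.9]
ee_rot: [0.773, -0.635, 0.0, -0.0]
contact_force: [-2.9, -0.1, 8.4]
gripper_width: 65.5
grasp_force: 67.9
```

```bash
python3 -m pendant '[[0,0,-0.0007,0,0,0,0.085],[0,0,0,0,0,0,0.085],[0,0,0,0,0,0,0.085],[0,0,0,0,0,0,0.085],[0,0,-0.02,0,0,0,0.085],[0,0,-0.04,0,0,0,0.085],[0,0,-0.045,0,0,0,0.085],[0,0,-0.045,0,0,0,0.085],[-0.04,0,0,0,0,0,0.085],[-0.04,0,0,0,0,0,0.085],[0,0,0,0,0,0,0.085],[0,0,0,0,0,0,0.085]]'
python3 -c "
from h import *
from bench import arm
import cv2
go(464.6,91.8,250,192)
d=arm.get_image('wrist');cv2.imwrite('pics/w7.png',d['image'][:,:,::-1])
np.save('w7.npy',{k:d[k] for k in d if k!='image'},allow_pickle=True)
"
```

```text
clock: 17.2
position: [415.6, 12.6, 251.6]
ee_rot: [0.774, -0.634, -0.0, 0.0]
contact_force: [-0.9, 0.1, 0.9]
gripper_width: 85.0
grasp_force: 0.0
t17.20 pos [415.6  12.6 251.6] psi -168.7 tilt 0.01 w 85.0 F [-0.9  0.1  0.9] j6 -0.23
turn z -0.66 shift [-0.0672 -0.0644  0.0016]
```

View pics/w7.png

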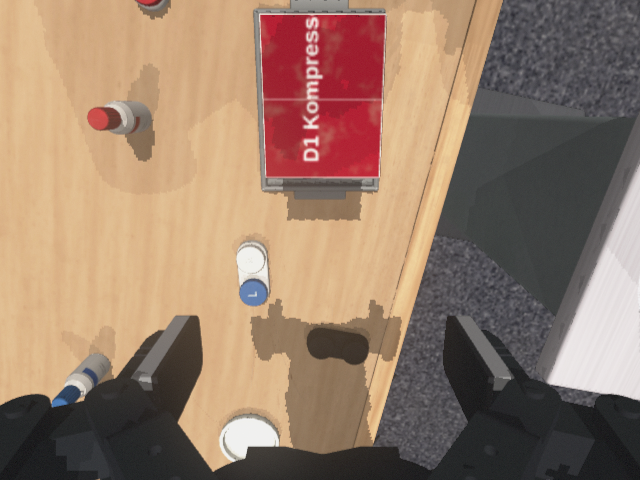

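The red carton stands squarely on the navy one, its top corners at (260,13), (386,14), (379,178) and (265,178). The case caps are at white (251,258) and blue (253,293).

```bash
python3 -c "
from h import *
d=np.load('w7.npy',allow_pickle=True).item()
q=[(260,13),(386,14),(379.5,178),(265,178)]
p,e=fit(q,66,84,129,d);W=at(q,129,d)[:,:2];print(p.round(1),np.degrees(p[2]),e.round(1),np.linalg.norm(W-np.roll(W,1,0),axis=1).round(1))
w=at([(251,257.5),(253,292.5)],16,d);print(w.round(1),w.mean(0),np.linalg.norm(w[0]-w[1]),np.degrees(np.arctan2(*(w[1]-w[0])[1::-1])))
go(464.3,91.5,200,193)
"
```

```text
[ 4.301e+02 -6.700e+01  2.000e-01] 11.170661223967892 0.7 [84.8 64.7 84.4 65.7]
[[466.6  74.4  16. ]
 [459.8 107.8  16. ]] [463.18999444  91.09574451  16.        ] 34.14312383843194 101.58398009116566
t17.25 pos [415.6  12.  251.4] psi -168.7 tilt 0.03 w 84.6 F [-0.5  0.1 -0.7] j6 -0.23
turn z -1.75 shift [-0.0665 -0.0653  0.0514]
```

```bash
python3 -m pendant '[[-0.033,-0.033,0,0,0,-1.3,0.05],[-0.033,-0.033,0.03,0,0,0,0.05],[0,0,0.04,0,0,0,0.05],[0,0,0.04,0,0,0,0.05],[0,0,0.01,0,0,0,0.05],[0,0,0,0,0,0,0.05],[0,0,0,0,0,0,0.05],[0,0,0,0,0,0,0.05]]'
python3 -c "
from h import *
from bench import arm
import cv2
go(464.8,91.6,28,192.6)
d=arm.get_image('wrist');cv2.imwrite('pics/w8.png',d['image'][:,:,::-1])
np.save('w8.npy',{k:d[k] for k in d if k!='image'},allow_pickle=True)
"
```

```text
clock: 18.05
position: [465.7, 86.5, 136.6]
ee_rot: [0.78, -0.626, 0.001, -0.002]
contact_force: [-0.6, 0.1, 0.7]
gripper_width: 50.1
grasp_force: 0.0
t18.05 pos [465.7  86.5 136.6] psi -167.5 tilt 0.25 w 50.1 F [-0.6  0.1  0.7] j6 -0.31
turn z -0.11 shift [-0.0052 -0.0002  0.1086]
```

View pics/w8.png

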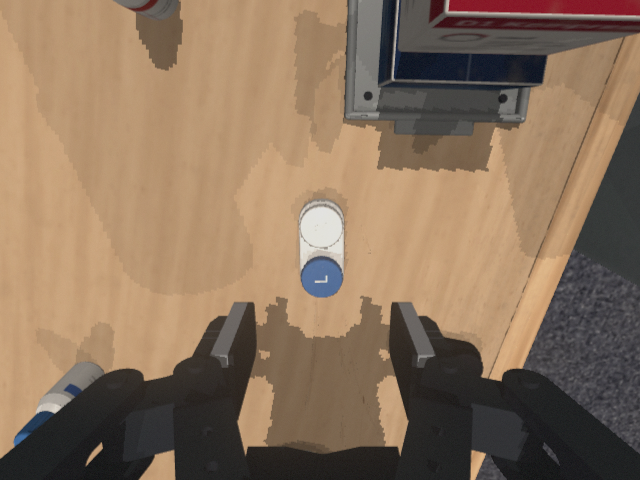

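The case is seen squarely between the fingers, with its caps at (322,226) and (322,277); the fingers' mid-line is near column 322.

```bash
python3 -c "
from h import *
d=np.load('w8.npy',allow_pickle=True).item()
w=at([(322,226),(322,277)],16,d);m=w.mean(0);an=np.degrees(np.arctan2(*(w[1]-w[0])[1::-1]));print(m,np.linalg.norm(w[0]-w[1]),an)
go(m[0],m[1],28,an+90)
"
```

```text
[463.83577125  91.98868724  16.        ] 32.40961395352085 102.55416297756
t18.10 pos [465.5  86.6 136.5] psi -167.5 tilt 0.24 w 49.9 F [-0.8 -0.7  0.2] j6 -0.31
turn z -0.06 shift [-0.0057  0.0004  0.1085]
```

```bash
python3 -m pendant '[[-0.0055,0,0.03,0,0,0,0.045],[0,0,0.03,0,0,0,0.045],[0,0,0.025,0,0,0,0.045],[0,0,0,0,0,0,0.045],[0,0,0,0,0,0,0.045]]'
python3 -c "
from h import *
go(464.3,91.9,28,192.6)"
```

```text
clock: 18.6
position: [464.0, 92.0, 50.7]
ee_rot: [0.78, -0.626, 0.0, -0.001]
contact_force: [-0.2, -0.9, 0.2]
gripper_width: 44.7
grasp_force: 0.0
t18.60 pos [464.   92.   50.7] psi -167.5 tilt 0.1 w 44.7 F [-0.2 -0.9  0.2] j6 -0.32
turn z -0.06 shift [ 0.0002 -0.0003  0.0227]
```

```bash
python3 -m pendant '[[0,0,0.012,0,0,0,0.045],[0,0,0.010,0,0,0,0.045],[0,0,0,0,0,0,0.045],[0,0,0,0,0,0,0.045]]'
python3 -m pendant '[[0,0,0,0,0,0,0.022],[0,0,0,0,0,0,0.022],[0,0,0,0,0,0,0.022],[0,0,0,0,0,0,0.022],[0,0,0,0,0,0,0.022]]'
```

```text
clock: 19.0
position: [463.6, 91.9, 28.3]
ee_rot: [0.78, -0.626, 0.0, -0.001]
contact_force: [-0.5, 0.3, -1.1]
gripper_width: 45.2
grasp_force: 0.0
clock: 19.5
position: [463.7, 91.9, 28.6]
ee_rot: [0.78, -0.626, 0.0, -0.001]
contact_force: [-1.5, 0.4, 5.6]
gripper_width: 24.9
grasp_force: 58.7
```

```bash
python3 -m pendant '[[0,0,-0.02,0,0,0,0.022],[0,0,-0.04,0,0,0,0.022],[0,0,-0.045,0,0,0,0.022],[0,0,-0.045,0,0,0,0.022],[0,0,-0.045,0,0,0,0.022],[0,0,0,0,0,0,0.022],[0,0,0,0,0,0,0.022]]'
python3 -c "
from h import *
from bench import arm
import cv2
go(431.5,-66.5,228,191.2)
d=arm.get_image('wrist');cv2.imwrite('pics/w9.png',d['image'][:,:,::-1])
np.save('w9.npy',{k:d[k] for k in d if k!='image'},allow_pickle=True)
"
```

```text
clock: 20.2
position: [463.2, 91.8, 223.9]
ee_rot: [0.78, -0.626, 0.0, -0.002]
contact_force: [0.1, 0.1, -0.9]
gripper_width: 25.1
grasp_force: 59.1
t20.20 pos [463.2  91.8 223.9] psi -167.5 tilt 0.2 w 25.1 F [ 0.1  0.1 -0.9] j6 -0.32
turn z 1.29 shift [ 0.1492  0.0618 -0.0041]
```

View pics/w9.png

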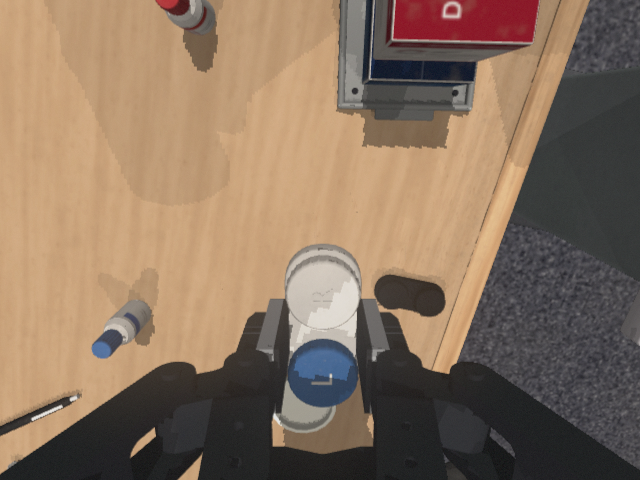

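The case is held with white cap (323,292) and blue cap (323,371). I'll check that it's level and centred in the hand.

```bash
python3 -c "
from h import *
d=np.load('w9.npy',allow_pickle=True).item()
for z in (207,211,215):
  w=at([(323,292),(323,371)],z,d);m=w.mean(0);a=np.radians(192.5);o=m[:2]-[463.2,91.8]
  print(z,m.round(1),np.linalg.norm(w[0]-w[1]).round(1),'tool x,y off',o@[np.cos(a+np.pi/2),np.sin(a+np.pi/2)],o@[np.cos(a),np.sin(a)])
"
```

```text
207 [461.7  92.3 207. ] 32.2 tool x,y off -0.8393620954576789 1.38673541932172
211 [462.2  90.1 211. ] 31.2 tool x,y off 1.4651994368851868 1.3838073435368805
215 [462.7  87.8 215. ] 30.2 tool x,y off 3.7697609692280665 1.380879267752044
```

```bash
python3 -m pendant '[[0.0373,0.0155,0,0,0,0,0.022],[0.0373,0.0155,0,0,0,0,0.022],[0.0373,0.0155,0,0,0,0,0.022],[0.0373,0.0155,0,0,0,0,0.022],[0,0,0,0,0,1.3,0.022],[0,0,0.03,0,0,0,0.022],[0,0,0.02,0,0,0,0.022],[0,0,0,0,0,0,0.022],[0,0,0,0,0,0,0.022]]'
python3 -c "
from h import *
go(431.5,-66.5,160,191.2)
"
```

```text
clock: 21.15
position: [434.8, -67.2, 172.0]
ee_rot: [0.773, -0.634, -0.001, 0.001]
contact_force: [0.6, -0.7, 0.4]
gripper_width: 25.4
grasp_force: 59.1
t21.15 pos [434.8 -67.2 172. ] psi -168.7 tilt 0.13 w 25.4 F [ 0.6 -0.7  0.4] j6 -0.02
turn z 0.05 shift [-0.0014  0.0031  0.012 ]
```

```bash
python3 -m pendant '[[-0.001,0.003,0.006,0,0,0,0.022],[0,0,0.002,0,0,0,0.022],[0,0,0,0,0,0,0.022],[0,0,0,0,0,0,0.022]]'
python3 -m pendant '[[0,0,0.002,0,0,0,0.022],[0,0,0,0,0,0,0.022]]'
python3 -m pendant '[[0,0,0.0015,0,0,0,0.022],[0,0,0,0,0,0,0.022]]'
```

```text
clock: 21.55
position: [432.0, -66.9, 165.0]
ee_rot: [0.773, -0.635, 0.0, -0.0]
contact_force: [-0.5, -0.6, 0.2]
gripper_width: 24.9
grasp_force: 59.1
clock: 21.75
position: [431.7, -67.0, 162.5]
ee_rot: [0.773, -0.635, -0.0, -0.0]
contact_force: [-0.0, 0.8, -0.1]
gripper_width: 24.8
grasp_force: 59.1
clock: 21.95
position: [431.7, -67.0, 160.9]
ee_rot: [0.773, -0.635, -0.0, 0.0]
contact_force: [-0.6, -0.9, -0.1]
gripper_width: 24.7
grasp_force: 59.1
```

```bash
python3 -m pendant '[[0,0,0.001,0,0,0,0.022],[0,0,0,0,0,0,0.022]]'
python3 -m pendant '[[0,0,0.001,0,0,0,0.022],[0,0,0,0,0,0,0.022]]'
```

```text
clock: 22.15
position: [431.7, -67.1, 160.0]
ee_rot: [0.773, -0.635, -0.0, 0.0]
contact_force: [-0.5, 0.1, 0.5]
gripper_width: 24.6
grasp_force: 59.1
clock: 22.35
position: [431.7, -67.0, 159.0]
ee_rot: [0.773, -0.635, -0.0, 0.0]
contact_force: [0.1, -0.9, -0.5]
gripper_width: 25.4
grasp_force: 59.1
```

```bash
python3 -m pendant '[[0,0,0.0007,0,0,0,0.022],[0,0,0,0,0,0,0.022]]'
python3 -m pendant '[[0,0,0.0006,0,0,0,0.022],[0,0,0,0,0,0,0.022]]'
```

```text
clock: 22.55
position: [431.7, -67.0, 158.3]
ee_rot: [0.773, -0.635, -0.0, 0.0]
contact_force: [0.3, -0.0, -0.3]
gripper_width: 24.8
grasp_force: 59.1
clock: 22.75
position: [431.8, -67.0, 157.7]
ee_rot: [0.773, -0.635, -0.0, 0.0]
contact_force: [0.3, -0.0, 0.0]
gripper_width: 25.2
grasp_force: 59.1
```

```bash
python3 -m pendant '[[0,0,0.0006,0,0,0,0.022],[0,0,0,0,0,0,0.022]]'
python3 -m pendant '[[0,0,0.0006,0,0,0,0.022],[0,0,0,0,0,0,0.022]]'
```

```text
clock: 22.95
position: [431.9, -67.0, 157.7]
ee_rot: [0.773, -0.635, 0.0, -0.0]
contact_force: [-1.9, -0.2, 3.9]
gripper_width: 25.1
grasp_force: 59.7
clock: 23.15
position: [432.0, -67.0, 157.6]
ee_rot: [0.773, -0.634, 0.0, -0.0]
contact_force: [-2.1, 1.2, 8.5]
gripper_width: 25.1
grasp_force: 60.3
```

Contact at the expected height. I'll release to a modest opening, lift, back off and look.

```bash
python3 -m pendant '[[0,0,-0.0009,0,0,0,0.022],[0,0,0,0,0,0,0.045],[0,0,0,0,0,0,0.045],[0,0,0,0,0,0,0.045],[0,0,-0.01,0,0,0,0.045],[0,0,-0.03,0,0,0,0.045],[0,0,-0.045,0,0,0,0.045],[0,0,-0.02,0,0,0,0.045],[-0.04,0,0,0,0,0,0.045],[-0.04,0,0,0,0,0,0.045],[-0.03,0,0,0,0,0,0.045],[0,0,0,0,0,0,0.045]]'
python3 -c "
from h import *
from bench import arm
import cv2
go(603.5,222.5,250,191.2)
d=arm.get_image('wrist');cv2.imwrite('pics/w10.png',d['image'][:,:,::-1])
np.save('w10.npy',{k:d[k] for k in d if k!='image'},allow_pickle=True)
"
```

```text
clock: 24.35
position: [410.1, 43.1, 263.5]
ee_rot: [0.774, -0.633, 0.0, -0.001]
contact_force: [0.2, -1.0, 0.1]
gripper_width: 44.8
grasp_force: 0.0
t24.35 pos [410.1  43.1 263.5] psi -168.5 tilt 0.11 w 44.8 F [ 0.2 -1.   0.1] j6 -0.30
turn z 0.26 shift [-0.1384 -0.2246  0.0135]
```

View pics/w10.png

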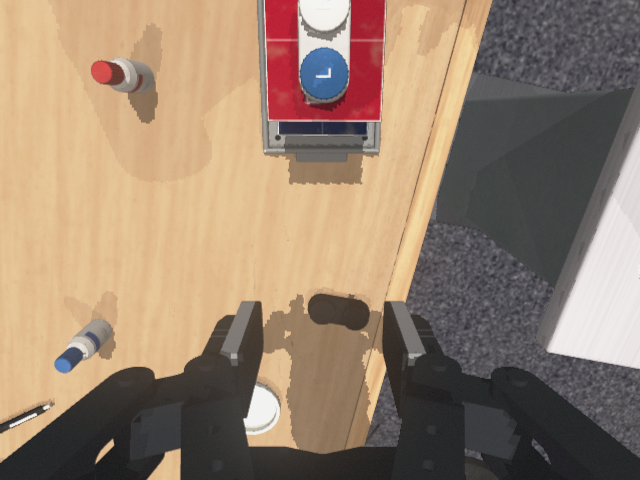

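The case sits caps up, centred on the red carton, with its caps near (323,8) and (324,73) and the carton's mid-crease at row 40. Next is the bottle. I'll hover and measure its blue cap by colour.

```bash
python3 -m pendant '[[-0.023,-0.0375,0,0,0,0,0.05],[-0.023,-0.0375,0,0,0,0,0.05],[-0.023,-0.0375,0,0,0,0,0.05],[-0.023,-0.0375,0,0,0,0,0.05],[-0.023,-0.0375,0,0,0,0,0.05],[-0.023,-0.0375,0,0,0,0,0.05],[0,0,0.04,0,0,0,0.05],[0,0,0.04,0,0,0,0.05],[0,0,0,0,0,0,0.05],[0,0,0,0,0,0,0.05],[0,0,0,0,0,0,0.05]]' >/dev/null
cat > cap.py <<'E'
from h import *
from bench import arm
import cv2
def cap(z):
    d=arm.get_image('wrist');h=cv2.cvtColor(d['image'],cv2.COLOR_RGB2HSV)
    m=cv2.inRange(h,(100,130,80),(118,255,255));n,_,st,c=cv2.connectedComponentsWithStats(m)
    for i in range(1,n):
        if st[i,4]>150: print(st[i],c[i].round(1),at(c[i],z,d).round(1))
E
python3 -c "
from cap import *
go(604,222.5,42,191.2);cap(65)"
```

```text
t25.50 pos [605.9 220.  185.5] psi -168.8 tilt 0.28 w 49.7 F [ 0.7 -0.1 -0.2] j6 -0.40
turn z 0.00 shift [-0.0029  0.0014  0.1435]
```

```bash
sed -i 's/(100,130,80),(118,255,255)/(98,110,50),(122,255,255)/; s/>150/>60/' cap.py
python3 -c "
from cap import *
cap(65)
d=arm.get_image('wrist');print(proj([[604,222.5,65]],d));u,v=proj([[604,222.5,65]],d)[0].astype(int)
h=cv2.cvtColor(d['image'],cv2.COLOR_RGB2HSV);print(h[v-24:v+25:12,u-24:u+25:12].tolist())"
```

```text
[311 237  21  20 242] [321.3 245. ] [[605.3 221.4  65. ]]
[[322.72076783 246.91694001]]
[[[15, 99, 181], [16, 28, 153], [18, 25, 172], [16, 27, 159], [15, 96, 185]], [[15, 98, 183], [16, 21, 178], [114, 50, 82], [17, 26, 180], [15, 99, 181]], [[15, 97, 182], [108, 105, 138], [108, 115, 148], [138, 16, 79], [15, 95, 182]], [[15, 97, 184], [15, 99, 181], [109, 104, 135], [15, 95, 183], [15, 98, 179]], [[15, 98, 183], [15, 99, 178], [15, 94, 185], [15, 97, 181], [15, 99, 178]]]
```

```bash
python3 -m pendant '[[-0.002,0.0005,0.04,0,0,0,0.055],[0,0,0.04,0,0,0,0.055],[0,0,0.03,0,0,0,0.055],[0,0,0.02,0,0,0,0.055],[0,0,0.014,0,0,0,0.055],[0,0,0,0,0,0,0.055],[0,0,0,0,0,0,0.055]]'
python3 -m pendant '[[0,0,0,0,0,0,0.018],[0,0,0,0,0,0,0.018],[0,0,0,0,0,0,0.018],[0,0,0,0,0,0,0.018],[0,0,0,0,0,0,0.018],[0,0,0,0,0,0,0.018]]'
python3 -m pendant '[[0,0,-0.01,0,0,0,0.018],[0,0,-0.03,0,0,0,0.018],[0,0,-0.045,0,0,0,0.018],[0,0,-0.045,0,0,0,0.018],[0,0,0,0,0,0,0.018],[0,0,0,0,0,0,0.018]]'
python3 -c "
from cap import *
go(440,282.5,170,191.2);cap(195)"
```

```text
clock: 26.35
position: [604.3, 222.3, 39.8]
ee_rot: [0.773, -0.634, 0.001, -0.001]
contact_force: [-0.0, 0.3, -0.0]
gripper_width: 55.1
grasp_force: 0.0
clock: 26.95
position: [604.3, 222.4, 40.2]
ee_rot: [0.773, -0.634, 0.001, -0.001]
contact_force: [-1.2, 0.7, 5.7]
gripper_width: 22.7
grasp_force: 59.1
clock: 27.55
position: [603.6, 222.1, 170.4]
ee_rot: [0.773, -0.635, 0.0, -0.002]
contact_force: [0.4, -0.6, -1.9]
gripper_width: 22.5
grasp_force: 58.9
t27.55 pos [603.6 222.1 170.4] psi -168.8 tilt 0.19 w 22.5 F [ 0.4 -0.6 -1.9] j6 -0.41
turn z -0.01 shift [-0.091   0.1487  0.0004]
[ 295  361   57   71 2731] [322.7 398.8] [[603.  218.4 195. ]]
```

```bash
python3 -m pendant '[[-0.0228,0.0372,0,0,0,0,0.018],[-0.0228,0.0372,0,0,0,0,0.018],[-0.0228,0.0372,0,0,0,0,0.018],[-0.0228,0.0372,0,0,0,0,0.018],[0,0,0.04,0,0,0,0.018],[0,0,0.04,0,0,0,0.018],[0,0,0.03,0,0,0,0.018],[0,0,0,0,0,0,0.018],[0,0,0,0,0,0,0.018],[0,0,0,0,0,0,0.018]]' >/dev/null
python3 -c "
from h import *
go(440,282.5,44,191.2)"
```

```text
t28.60 pos [440.5 283.   59.6] psi -168.8 tilt 0.12 w 22.6 F [-0.6 -0.7 -0.3] j6 -0.69
turn z 0.02 shift [0.0004 0.0006 0.0156]
```

```bash
python3 -m pendant '[[0,0,0.01,0,0,0,0.018],[0,0,0.003,0,0,0,0.018],[0,0,0,0,0,0,0.018],[0,0,0,0,0,0,0.018]]'
python3 -m pendant '[[0,0,0.001,0,0,0,0.018],[0,0,0,0,0,0,0.018]]'
python3 -m pendant '[[0,0,0.001,0,0,0,0.018],[0,0,0,0,0,0,0.018]]'
```

```text
clock: 29.0
position: [439.8, 282.4, 45.7]
ee_rot: [0.773, -0.635, 0.0, -0.0]
contact_force: [0.4, 0.3, -1.2]
gripper_width: 22.9
grasp_force: 59.0
clock: 29.2
position: [439.8, 282.4, 44.6]
ee_rot: [0.773, -0.635, 0.0, -0.0]
contact_force: [0.2, -0.6, -0.8]
gripper_width: 22.8
grasp_force: 59.0
clock: 29.4
position: [439.9, 282.5, 44.1]
ee_rot: [0.773, -0.635, 0.0, -0.0]
contact_force: [-1.3, -1.0, 4.4]
gripper_width: 22.9
grasp_force: 59.5
```

Contact with the dish floor. I'll release, rise well clear and take the last picture from the top camera.

```bash
python3 -m pendant '[[0,0,-0.0004,0,0,0,0.018],[0,0,0,0,0,0,0.05],[0,0,0,0,0,0,0.05],[0,0,0,0,0,0,0.05],[0,0,0,0,0,0,0.05],[0,0,-0.02,0,0,0,0.05],[0,0,-0.04,0,0,0,0.05],[0,0,-0.045,0,0,0,0.05],[0,0,-0.045,0,0,0,0.05],[0,0,-0.045,0,0,0,0.05],[-0.04,-0.02,0,0,0,0,0.05],[-0.04,-0.02,0,0,0,0,0.05]]'
python3 -m pendant '[[-0.04,-0.02,0,0,0,0,0.05],[-0.04,-0.02,0,0,0,0,0.05],[-0.03,-0.02,0,0,0,0,0.05],[0,0,0,0,0,0,0.05],[0,0,0,0,0,0,0.05]]'
python3 -c "
from bench import arm
import cv2,numpy as np
a=arm.get_image('scene')['image'][130:390,160:500];b=arm.get_image('top')['image'][150:345,125:460]
f=lambda i:cv2.resize(i,(450,int(i.shape[0]*450/i.shape[1])))
o=np.vstack([f(a),f(b)])[:,:,::-1];o=cv2.resize(o,None,fx=.98,fy=.98);print(o.shape);cv2.imwrite('pics/fin.png',o[:600])"
```

```text
clock: 30.6
position: [464.0, 369.4, 242.0]
ee_rot: [0.772, -0.635, -0.0, -0.003]
contact_force: [0.0, 0.6, -0.0]
gripper_width: 50.0
grasp_force: 0.0
clock: 31.1
position: [500.5, 488.3, 237.3]
ee_rot: [0.773, -0.635, -0.0, 0.001]
contact_force: [0.3, -0.2, -0.3]
gripper_width: 49.6
grasp_force: 0.0
(593, 441, 3)
```

View pics/fin.png

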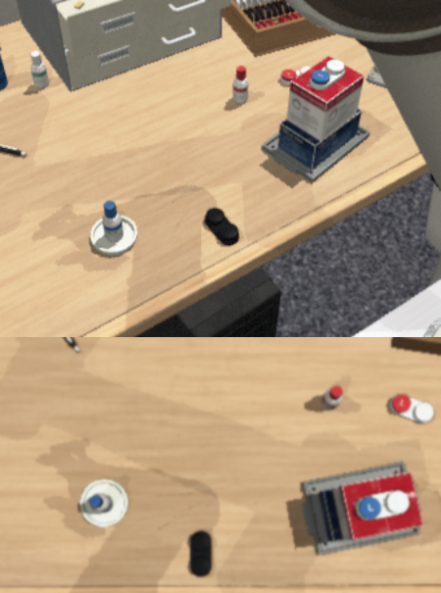

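The last view shows the stack square in the tray with the case on top, caps up. The blue-capped bottle is upright in the dish, and the red-capped items and black case are untouched.

```bash
python3 -c "
from bench import arm
print(arm.job_done())"
```

```text
the job is handed in; nothing more can be done
None
```

I handed the job in at about 31 s on the robot's clock: the navy carton, red carton and blue-capped lens case are stacked in the tray, the blue-capped bottle is upright in the dish, and the red-capped case and bottle are where they were.

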